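# Line up the turned finials by height on the sample board

### The arm

A 6-joint arm with a two-finger parallel gripper is mounted at the origin on the work surface. World frame = base frame: x ahead of the robot, y to its left, z up, the work surface at z = 0. Lengths are in m, angles in rad, forces in N, time in s.
With the tool pointing down it reaches from about 0.325 to 1 m from the base axis. Payload 5.1 kg.
Tool frame: the origin (TCP) lies on the centre line of the jaws, within the pads' length; the fingertips stand tips_ahead ahead of it and the grasp point (between the pads) lies 3 mm ahead of it (tips_ahead is the distance from the TCP to the fingertips, in m); z points along the fingers, y is the line along which they close (so a half turn about z gives the same grasp; the last joint's range is limited). The gripper opens to 85 mm and grips with 20 to 120 N. Pads are 22 mm wide; open, the fingers measure 114 mm over their backs; the gripper's body (76 mm by 85 mm) begins 54 mm behind the grasp point. The pads swing forward as they close: fully open they stand 13 mm farther back than shut.
Start: joints at [-1.337, 0.124, 1.65, -0, 1.367, -0.083], TCP at [0.202, -0.618, 0.253] pointing down, gripper open.
Joint ranges: [-2.61, 2.61], [-1.02, 2.33], [0.03, 2.71], [-1.35, 4.49], [0.32, 2.68], [-2.91, 2.91]. Speed limits (rad/s): [2.57, 2.57, 3.14, 3.14, 3.14, 3.14].

### API

Orientations are given as a rotation vector (axis times angle).
In Python, from workcell import read_state, get_image, hand_in, find_in, place_of, tips_ahead gives the robot as it stands.
- The arm moves only by the tool carry_out, never from a script. Its argument "plan" is a list of rows, each a list of 2 entries, a list of its own where there are three numbers: the shift along the tool's x, y, z normalised to -1 to 1, where 1 is 1 m, then the turn, a rotation vector about the tool's x, y, z normalised to -1 to 1, where 1 is pi rad. In form: [[[x, y, z], [rx, ry, rz]], ...]. A call has 1 to 8 rows; each row is the pose to reach, as a shift and turn from the pose commanded when the call began, along the tool's axes at that moment, turning the shorter way round; what a row does not reach only later rows make up. A row lasts 1/8 s, in which the tool goes at most 62.5 mm and 10.7 degrees, less where a joint would pass 70% of its speed; a pose out of reach is approached as far as the arm can. A call with a number of a shift or a turn outside -1 to 1 is refused whole. A call with a gripper value outside its range is refused whole. "claw" is the closure, from 0 (fully open) to 1 (shut), set as the call begins (left out, the last holds). The fingers move at their own pace and stop on an object; "grip_force" is the grip in N (left out, the last holds). Time passes only in rows, so rows that repeat a pose let the fingers close. It gives the time, the measured TCP pose, the force, the opening and the grip force at its end, in the units of the state.
- read_state(): the state, without advancing time (a new reading comes with each control period).
- get_image(name): name is "side" or "top" or "wrist"; returns a dict with "img" (400x640x3 uint8, red, green, blue), "depth" (400x640 float32, m along the optical axis (not along the pixel's ray), 0 where there is no reading), "mtx" (3x3 intrinsics, pixels), "R" (3x3) and "t" (3): a world point X has camera coordinates R X + t; the wrist camera has in their place "tool_from_camera" (4x4, takes a point from camera to tool coordinates, whose origin is the TCP and whose axes are the flange's). Camera axes: x right, y down, z forward; pixel columns grow to the right and rows downward; lengths in m; the calibration is good to about 2 mm. A picture is of the moment at which its call begins: read the wrist's pose just before it.
- hand_in(): hands the job in; it is judged then, once.
Trained networks look in a picture, given as the dict that the camera call returned (one of the last four; its "shot" number tells which), for a name from the list of things; names that differ only in an ending like _2 or _b are one class to them, and where a whole thing is asked for, a point or a joint stands for the part that bears it (a point fixed in the world has none). Each returns a list of dicts, best first, with "score" (0 to 1); they miss things now and then, are a little off and sometimes report something else, mostly with a low value. They report only what shows in the picture. A call takes as long as a camera call. They do not tell look-alikes from the thing itself.
- find_in(target, picture): "at" ([column, row] in pixels, amid what is visible of it).
- place_of(target, picture): "at" ([column, row] in pixels: a listed point, or the origin of a listed thing).
The state is a dict: "clock": time; "qpos": joint angles; "qvel": joint speeds; "effort": joint torques, N m; "tool_pos": TCP position; "tool_rot": TCP orientation; "contact_force": force on the tool from outside, world axes, zero at the start; "moment": the same for the moment, N m; "gripper_width": finger opening in m; "grasp_force": force on a finger pad.
Only numpy, scipy, OpenCV 4.12 (cv2) and the standard library are available. Lean on these libraries where they do the work, as an engineer would, in place of code of your own. Each camera call takes 0.05 s, during which the arm holds its last target. There are 200 camera calls.

### The job

Line up the four turned wooden finials in order of height on the sample board's four black rubber pads, one to a pad: the shortest on the pad next to the green end stop, rising pad by pad to the tallest next to the plain wooden stop. Set each one down gently, without dropping it, so that it stands upright with its whole foot on the pad, and leave them all standing there.

Things in the scene. Friction and masses are not known exactly. Their poses are not given: they have to be found in the camera images.
- finial_red: deep red turned wooden finial, the shortest of the four: a round piece 52 mm tall standing on a flat foot 40 mm across (8 mm thick); above it a neck 18 mm across, and at the top a barrel-shaped knob 30 mm across with straight sides from 30 to 47 mm above the foot, to hold it by. Loose, standing on the bench, 28 to 98 g. Origin: centre of the underside of its foot; z up along its axis.
- finial_white: white-lacquered turned wooden finial, the second shortest of the four: a round piece 68 mm tall standing on a flat foot 40 mm across (8 mm thick); above it a neck 18 mm across, and at the top a barrel-shaped knob 30 mm across with straight sides from 46 to 63 mm above the foot, to hold it by. Loose, standing on the bench, 28 to 98 g. Origin: centre of the underside of its foot; z up along its axis.
- finial_brown: dark walnut brown turned wooden finial, the second tallest of the four: a round piece 84 mm tall standing on a flat foot 40 mm across (8 mm thick); above it a neck 18 mm across, and at the top a barrel-shaped knob 30 mm across with straight sides from 62 to 79 mm above the foot, to hold it by. Loose, standing on the bench, 28 to 98 g. Origin: centre of the underside of its foot; z up along its axis.
- finial_blue: dark blue turned wooden finial, the tallest of the four: a round piece 100 mm tall standing on a flat foot 40 mm across (8 mm thick); above it a neck 18 mm across, and at the top a barrel-shaped knob 30 mm across with straight sides from 78 to 95 mm above the foot, to hold it by. Loose, standing on the bench, 28 to 98 g. Origin: centre of the underside of its foot; z up along its axis.
- pad_a: black rubber disc 64 mm across, 3 mm thick, the end pad at the board's -y end (the board's yaw stays within 0.25 rad of this). The four pads lie in one straight row, 75 mm from centre to centre, on a fixed plywood board 90 x 380 x 12 mm, so that their tops are 15 mm above the bench. Fixed. Origin: centre of its underside, 12 mm above the bench; y along the row, x across it (away from the robot), z up.
- pad_b: black rubber disc 64 mm across, 3 mm thick, the second pad from the board's -y end (the board's yaw stays within 0.25 rad of this). The four pads lie in one straight row, 75 mm from centre to centre, on a fixed plywood board 90 x 380 x 12 mm, so that their tops are 15 mm above the bench. Fixed. Origin: centre of its underside, 12 mm above the bench; y along the row, x across it (away from the robot), z up.
- pad_c: black rubber disc 64 mm across, 3 mm thick, the third pad from the board's -y end (the board's yaw stays within 0.25 rad of this). The four pads lie in one straight row, 75 mm from centre to centre, on a fixed plywood board 90 x 380 x 12 mm, so that their tops are 15 mm above the bench. Fixed. Origin: centre of its underside, 12 mm above the bench; y along the row, x across it (away from the robot), z up.
- pad_d: black rubber disc 64 mm across, 3 mm thick, the end pad at the board's +y end (the board's yaw stays within 0.25 rad of this). The four pads lie in one straight row, 75 mm from centre to centre, on a fixed plywood board 90 x 380 x 12 mm, so that their tops are 15 mm above the bench. Fixed. Origin: centre of its underside, 12 mm above the bench; y along the row, x across it (away from the robot), z up.
- stop_green: green block 70 x 22 mm, 25 mm high, fixed across one end of the board's row, either end; its centre is 55.5 mm from that of the nearest pad and its top 37 mm above the bench. It marks the short end of the row. Origin: centre of its underside; z up.
- stop_plain: plain wooden block of the same size, fixed likewise across the other end of the row: the tall end. Origin: centre of its underside; z up.
Things that resemble listed ones, but are neither listed nor needed, are in the scene too. Leave any pink look-alike of the finial_brown alone. Several things have the shape of the finial_blue; the one meant has the colours described above.

How it is judged:
At the end, for the whole second after the job is handed in: The four finials stand in order of height, the shortest (red) on the pad next to the green stop, then white, brown and blue, each with its centre within 12 mm of the centre of its pad (its whole foot on the pad), its foot resting on the pad's top, upright within 0.1 rad, at rest and released (((horizontal distance between stop_green and pad_a below 0.1 m and horizontal distance between finial_red and pad_a below 0.012 m and z of finial_red in the frame of pad_a between 0 and 0.007 m and horizontal distance between finial_white and pad_b below 0.012 m and z of finial_white in the frame of pad_b between 0 and 0.007 m and horizontal distance between finial_brown and pad_c below 0.012 m and z of finial_brown in the frame of pad_c between 0 and 0.007 m and horizontal distance between finial_blue and pad_d below 0.012 m and z of finial_blue in the frame of pad_d between 0 and 0.007 m) or (horizontal distance between stop_green and pad_d below 0.1 m and horizontal distance between finial_red and pad_d below 0.012 m and z of finial_red in the frame of pad_d between 0 and 0.007 m and horizontal distance between finial_white and pad_c below 0.012 m and z of finial_white in the frame of pad_c between 0 and 0.007 m and horizontal distance between finial_brown and pad_b below 0.012 m and z of finial_brown in the frame of pad_b between 0 and 0.007 m and horizontal distance between finial_blue and pad_a below 0.012 m and z of finial_blue in the frame of pad_a between 0 and 0.007 m)) and angle between each of finial_red, finial_white, finial_brown, finial_blue's own z axis and vertical below 0.1 rad and linear speed of each of finial_red, finial_white, finial_brown, finial_blue below 0.02 m/s and contact force between each of finial_red, finial_white, finial_brown, finial_blue and the fingers below 0.1 N); the robot touches nothing.
It fails at once if the red finial is dropped: it falls free of the fingers faster than 0.7 m/s (a drop of some 25 mm) (linear speed of finial_red above 0.7 m/s and contact force between finial_red and the fingers below 0.1 N).
It fails at once if the white finial is dropped: it falls free of the fingers faster than 0.7 m/s (a drop of some 25 mm) (linear speed of finial_white above 0.7 m/s and contact force between finial_white and the fingers below 0.1 N).
It fails at once if the brown finial is dropped: it falls free of the fingers faster than 0.7 m/s (a drop of some 25 mm) (linear speed of finial_brown above 0.7 m/s and contact force between finial_brown and the fingers below 0.1 N).
It fails at once if the blue finial is dropped: it falls free of the fingers faster than 0.7 m/s (a drop of some 25 mm) (linear speed of finial_blue above 0.7 m/s and contact force between finial_blue and the fingers below 0.1 N).
It also fails if it takes over 99 s, if anything falls off the work surface, if the arm or the gripper's body presses on something with over 40 N, if the wrist force passes 120 N, or if a joint passes its speed limit or range.

## Working session

There is one attempt and no reset: what is moved stays moved. The work goes in short steps, Python scripts to look and compute and a tool call to move; the robot and the scene stay as the last step left them, time stands still between calls to the robot, and variables do not carry over. Pictures are saved under pics/ and viewed, at most 14 in all, crops included, and the job is handed in when it is done.

Besides the shell and the picture viewer there is one more tool, called after ">>>" by a JSON object that holds its "method" and its "body". carry_out: Moves the arm, as the interface text tells. Its arguments: {"type":"object","properties":{"plan":{"type":"array","items":{"type":"array"}},"claw":{"type":"number"},"grip_force":{"type":"number"}},"required":["plan"]}

```bash
mkdir -p pics && ls && python3 - <<'E'
from workcell import *
import cv2
s=read_state();print({k:s[k] for k in('clock','tool_pos','tool_rot','gripper_width')},tips_ahead if not callable(tips_ahead) else tips_ahead())
for n in('top','side'):
    p=get_image(n);cv2.imwrite(f'pics/{n}0.png',p['img'][:,:,::-1])
    print(n,p['mtx'].tolist(),p['R'].tolist(),p['t'].tolist())
    for t in('finial_red','finial_white','finial_brown','finial_blue','pad_a','stop_green','stop_plain'):
        print(t,[(d['score'],d['at']) for d in place_of(t,p)])
E
```

```text
pics
{'clock': 0.0, 'tool_pos': array([ 0.2023418 , -0.6171045 ,  0.25204493]), 'tool_rot': array([-3.10018390e+00, -4.95273532e-01,  2.44574321e-04]), 'gripper_width': 0.08562455449938898} 0.022
top [[492.8436767242351, 0.0, 316.08174677329583], [0.0, 492.8436767242351, 207.49212242631643], [0.0, 0.0, 1.0]] [[-0.025644796367556694, -0.9996536828514098, -0.00590413252560508], [-0.981237284257854, 0.026300438441519084, -0.19100177726936324], [0.1910909113525239, 0.0008951532814089817, -0.9815719343476895]] [0.007872615348926037, 0.5426602845155916, 0.9264463515163675]
finial_red [(0.56, [450.9, 241.5]), (0.4, [170.4, 259.6])]
finial_white [(0.71, [172.8, 257.7])]
finial_brown [(0.74, [358.7, 242.4]), (0.72, [356.8, 290.8])]
finial_blue [(0.8, [228.5, 283.0]), (0.57, [261.6, 255.4])]
pad_a [(0.91, [327.6, 172.8]), (0.63, [358.9, 179.2]), (0.55, [292.1, 171.5]), (0.55, [252.5, 169.4]), (0.26, [261.6, 255.6])]
stop_green [(0.91, [385.7, 176.9])]
stop_plain [(0.82, [227.3, 170.7])]
side [[460.15388976769304, 0.0, 321.46165948450226], [0.0, 460.15388976769304, 196.85251328415873], [0.0, 0.0, 1.0]] [[0.9853164099503462, -0.1704309475672586, 0.010240331727428982], [-0.10226332953186486, -0.6371193162138419, -0.7639510379207974], [0.13672521243581467, 0.7516862836440034, -0.6451929535153407]] [-0.5145215749759847, 0.11584987572469542, 0.880162550021495]
finial_red [(0.63, [317.2, 349.4])]
finial_white [(0.64, [273.2, 154.2])]
finial_brown [(0.9, [303.8, 259.7]), (0.6, [256.1, 269.7])]
finial_blue [(0.77, [281.1, 200.0]), (0.73, [258.0, 180.8])]
pad_a [(0.84, [354.5, 179.2]), (0.78, [371.1, 225.7]), (0.64, [363.7, 202.3]), (0.58, [377.3, 249.7])]
stop_green [(0.66, [385.9, 276.1]), (0.4, [377.3, 250.1])]
stop_plain [(0.83, [355.9, 162.8])]
```

View pics/top0.png

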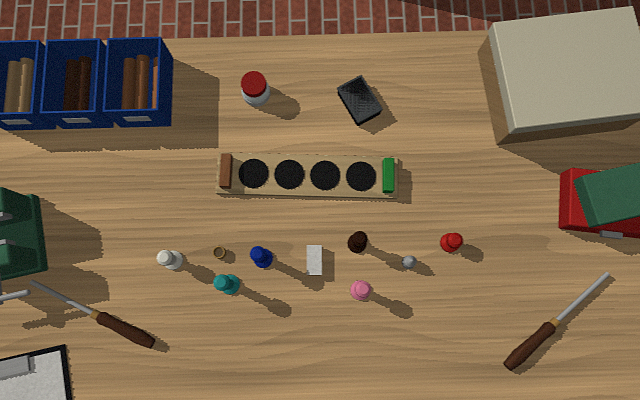

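View pics/side0.png

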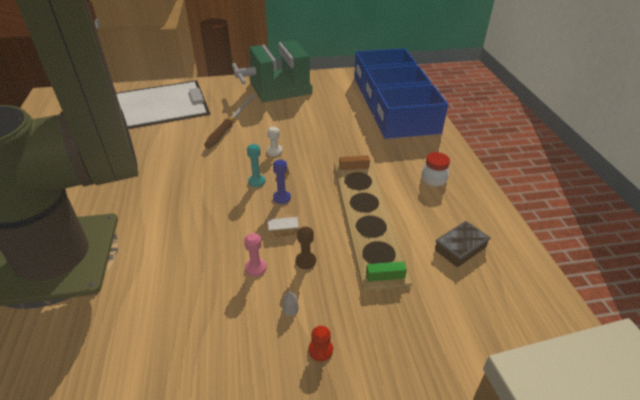

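The top view shows red (451,242), white (170,259), brown (358,242) and blue (261,256). The decoys are pink (360,290) and teal (227,284). The green stop is at the right, which is -y, so red goes on pad_a. Next I'll work out positions.

```bash
cat > h.py <<'E'
import numpy as np, cv2
from scipy.spatial.transform import Rotation as Ro
from workcell import *
H=dict(red=.052,white=.068,brown=.084,blue=.100)
def ray(p,uv,z):
    uv=np.array(uv,float); d=p['R'].T@np.linalg.solve(p['mtx'],[uv[0],uv[1],1]); c=-p['R'].T@p['t']
    return c+d*(z-c[2])/d[2]
def cloud(p):
    v,u=np.mgrid[:400,:640]; z=p['depth']
    c=np.stack([(u-p['mtx'][0,2])/p['mtx'][0,0]*z,(v-p['mtx'][1,2])/p['mtx'][1,1]*z,z],-1)
    return (c-p['t'])@p['R']
def go(x,y,z,yaw=None):
    """shift/turn (normalised) from present pose to tool pointing straight down, tool-x heading yaw"""
    s=read_state(); R=Ro.from_rotvec(s['tool_rot'])
    d=R.inv().apply(np.array([x,y,z])-s['tool_pos'])
    if yaw is None: return d.round(4)
    T=Ro.from_matrix(np.array([[np.cos(yaw),np.sin(yaw),0],[np.sin(yaw),-np.cos(yaw),0],[0,0,-1]]))
    return d.round(4),((R.inv()*T).as_rotvec()/np.pi).round(4)
E
python3 - <<'E'
from h import *
seed={'top':dict(red=(451,242),white=(170,259),brown=(358,242),blue=(261,256)),'side':dict(red=(320,345),white=(273,147),brown=(305,247),blue=(281,185))}
for n in('top','side'):
    p=get_image(n); W=cloud(p); ok=p['depth']>0
    for k in H:
        c=ray(p,seed[n][k],.04)
        m=ok&(np.hypot(W[...,0]-c[0],W[...,1]-c[1])<.06)&(W[...,2]>H[k]-.004)&(W[...,2]<H[k]+.02)
        q=W[m]; 
        m2=ok&(np.hypot(W[...,0]-c[0],W[...,1]-c[1])<.05)&(W[...,2]>.012); b=W[m2]
        print(n,k,len(q),q.mean(0).round(4) if len(q) else '', 'mid',len(b),((b.min(0)+b.max(0))/2).round(4)[:2],'zmax',b[:,2].max().round(3))
    P=[ray(p,d['at'],.012) for d in place_of('pad_a',p)[:4]]; P=np.array(sorted(P,key=lambda a:a[1]))
    print(P.round(4)[:,:2].tolist())
    for k in H: print(k,[ray(p,d['at'],0)[:2].round(4).tolist() for d in place_of('finial_'+k,p)])
    # dark pads contours
    hsv=cv2.cvtColor(p['img'],cv2.COLOR_RGB2GRAY); b=P.mean(0)
    m=((hsv<45)&(np.abs(W[...,0]-b[0])<.07)&(np.abs(W[...,1]-b[1])<.16)).astype(np.uint8)
    for c in cv2.findContours(m,0,1)[0]:
        if len(c)>15: e=cv2.fitEllipse(c); print('ell',ray(p,e[0],.015)[:2].round(4),np.round(e[1],1))
E
```

```text
top red 152 [ 0.4714 -0.2779  0.0516] mid 260 [ 0.4707 -0.2775] zmax 0.057
top white 160 [0.4505 0.2876 0.0673] mid 316 [0.4506 0.2868] zmax 0.072
top brown 159 [ 0.4751 -0.088   0.0835] mid 266 [ 0.4738 -0.0857] zmax 0.091
top blue 169 [0.4497 0.1039 0.0993] mid 292 [0.4498 0.1024] zmax 0.104
[[0.6053, -0.1008], [0.6222, -0.0252], [0.6321, 0.0435], [0.6307, 0.1263]]
red [[0.4741, -0.2862]]
white [[0.4572, 0.289]]
brown [[0.3783, -0.0864], [0.4796, -0.0908], [0.6087, -0.1496]]
blue [[0.4511, 0.1136], [0.3974, 0.1737]]
ell [ 0.6146 -0.1011] [28.1 29. ]
ell [ 0.6187 -0.0264] [28.1 28.7]
ell [0.6228 0.0486] [28.3 28.4]
ell [0.6269 0.1238] [28.  28.9]
ell [0.6307 0.1712] [ 1.7 28.3]
side red 197 [ 0.4719 -0.279   0.0507] mid 476 [ 0.4719 -0.2792] zmax 0.054
side white 56 [0.4511 0.2867 0.067 ] mid 242 [0.4512 0.2847] zmax 0.07
side brown 124 [ 0.4758 -0.0899  0.0828] mid 472 [ 0.476  -0.0892] zmax 0.087
side blue 75 [0.4501 0.1026 0.0989] mid 406 [0.4499 0.1012] zmax 0.102
[[0.6143, -0.097], [0.6186, -0.0322], [0.6187, 0.0523], [0.6259, 0.1272]]
red [[0.4707, -0.2824], [0.6152, -0.0818]]
white [[0.4534, 0.2733]]
brown [[0.3875, -0.0911]]
blue [[0.4023, 0.1765], [0.4489, 0.1037]]
```

```bash
python3 - <<'E'
from h import *
print(go(.4715,-.278,.14,1.516))
E
```

```text
(array([ 0.3615, -0.2389,  0.1133]), array([-0.    ,  0.    , -0.3817]))
```

>>> {"method": "carry_out", "body": {"plan": [[[0.3615,-0.239,0.113],[0,0,-0.3817]],[[0.3615,-0.239,0.113],[0,0,-0.3817]],[[0.3615,-0.239,0.113],[0,0,-0.3817]],[[0.3615,-0.239,0.113],[0,0,-0.3817]],[[0.3615,-0.239,0.113],[0,0,-0.3817]],[[0.3615,-0.239,0.113],[0,0,-0.3817]],[[0.3615,-0.239,0.113],[0,0,-0.3817]],[[0.3615,-0.239,0.113],[0,0,-0.3817]]], "claw": 0, "grip_force": 30}}

```text
clock: 2.4
tool_pos: [0.4725, -0.2747, 0.139]
tool_rot: [-2.275, -2.163, 0.0]
contact_force: [-0.3, 0.0, -0.3]
gripper_width: 0.0854
grasp_force: 0.0
```

```bash
python3 - <<'E'
from h import *
s=read_state();print(s['clock'],s['tool_pos'],s['tool_rot'],s['contact_force'])
print(go(.4715,-.278,.0415,1.516))
p=get_image('wrist');cv2.imwrite('pics/w1.png',p['img'][:,:,::-1]);print(p['tool_from_camera'].round(3).tolist())
E
```

```text
2.4 [ 0.47246715 -0.27469438  0.13895656] [-2.27466934e+00 -2.16346023e+00  1.08087523e-04] [-0.32398143  0.02618866 -0.28974558]
(array([-0.0035, -0.0006,  0.0975]), array([-0.0006, -0.0005,  0.0015]))
[[0.0, -0.96, -0.279, 0.07], [1.0, 0.001, -0.002, -0.0], [0.002, -0.279, 0.96, -0.12], [0.0, 0.0, 0.0, 1.0]]
```

View pics/w1.png

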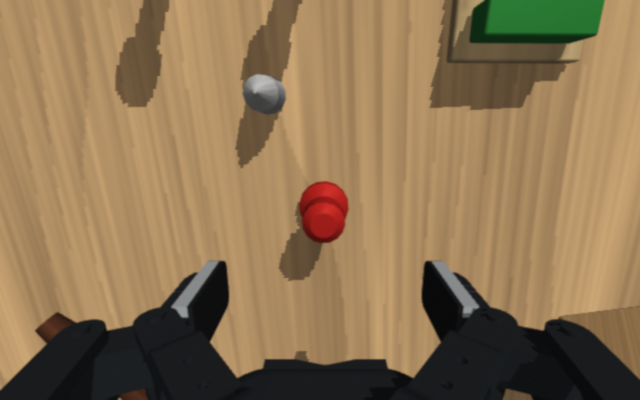

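The wrist view shows red centred between the jaws at about (324,212). Descending.

>>> {"method": "carry_out", "body": {"plan": [[[0,0,0.03],[0,0,0]],[[0,0,0.06],[0,0,0]],[[0,0,0.08],[0,0,0]],[[0,0,0.09],[0,0,0]],[[0,0,0.098],[0,0,0]],[[0,0,0.098],[0,0,0]],[[0,0,0.098],[0,0,0]]]}}

```text
clock: 3.32
tool_pos: [0.4721, -0.2783, 0.0432]
tool_rot: [2.28, 2.159, 0.0]
contact_force: [0.2, -0.0, -0.9]
gripper_width: 0.0853
grasp_force: 0.0
```

```bash
python3 - <<'E'
from h import *
s=read_state();print(s['tool_pos'],go(.4715,-.278,.0415,1.516))
E
```

```text
[ 0.47207366 -0.27832308  0.04316752] (array([ 0.0003, -0.0006,  0.0017]), array([0.0004, 0.0003, 0.    ]))
```

>>> {"method": "carry_out", "body": {"plan": [[[0,0,0],[0,0,0]],[[0,0,0],[0,0,0]],[[0,0,0],[0,0,0]],[[0,0,0],[0,0,0]],[[0,0,0],[0,0,0]],[[0,0,0],[0,0,0]]], "claw": 1, "grip_force": 30}}

```text
clock: 4.08
tool_pos: [0.4716, -0.278, 0.0426]
tool_rot: [2.281, 2.16, 0.0]
contact_force: [-1.6, 0.9, 3.4]
gripper_width: 0.0291
grasp_force: 29.6
```

```bash
python3 - <<'E'
from h import *
s=read_state();print(s['tool_pos'],s['grasp_force'],s['contact_force'])
print('pad_a',go(.6146,-.1011,.13,1.516), go(.6146,-.1011,.057))
E
```

```text
[ 0.47163745 -0.27800081  0.04258055] 29.612141847610474 [-1.56585762  0.91321231  3.42751056]
pad_a (array([ 0.1845,  0.1331, -0.0874]), array([ 0.0001,  0.    , -0.    ])) [ 0.1845  0.133  -0.0144]
```

>>> {"method": "carry_out", "body": {"plan": [[[0,0,-0.03],[0,0,0]],[[0.01,0.007,-0.06],[0,0,0]],[[0.045,0.032,-0.085],[0,0,0]],[[0.085,0.061,-0.087],[0,0,0]],[[0.125,0.09,-0.087],[0,0,0]],[[0.16,0.115,-0.087],[0,0,0]],[[0.18,0.13,-0.08],[0,0,0]],[[0.1845,0.133,-0.07],[0,0,0]]]}}

```text
clock: 5.08
tool_pos: [0.6149, -0.1003, 0.1115]
tool_rot: [2.28, 2.162, -0.001]
contact_force: [-0.2, -0.5, -0.5]
gripper_width: 0.0292
grasp_force: 29.8
```

>>> {"method": "carry_out", "body": {"plan": [[[0,0,0.02],[0,0,0]],[[0,0,0.035],[0,0,0]],[[0,0,0.045],[0,0,0]],[[0,0,0.045],[0,0,0]],[[0,0,0.045],[0,0,0]]]}}

```text
clock: 5.7
tool_pos: [0.6148, -0.1014, 0.0679]
tool_rot: [2.281, 2.159, 0.001]
contact_force: [-0.7, -0.3, -0.8]
gripper_width: 0.0293
grasp_force: 29.7
```

```bash
python3 - <<'E'
from h import *
s=read_state();print(s['tool_pos'],s['grasp_force'],s['contact_force'],go(.6146,-.1011,.0580,1.516))
E
```

```text
[ 0.61479159 -0.1013541   0.06788558] 29.749033749103546 [-0.67487962 -0.29763746 -0.7649423 ] (array([ 0.0002, -0.0002,  0.0099]), array([ 0.0003,  0.0001, -0.0001]))
```

>>> {"method": "carry_out", "body": {"plan": [[[0,0,0.004],[0,0,0]],[[0,0,0.007],[0,0,0]],[[0,0,0.0085],[0,0,0]],[[0,0,0.009],[0,0,0]],[[0,0,0.009],[0,0,0]],[[0,0,0.009],[0,0,0]]]}}

```text
clock: 6.45
tool_pos: [0.6145, -0.101, 0.0584]
tool_rot: [2.281, 2.16, 0.0]
contact_force: [-0.7, 0.2, -0.9]
gripper_width: 0.0288
grasp_force: 29.7
```

>>> {"method": "carry_out", "body": {"plan": [[[0,0,0.0005],[0,0,0]],[[0,0,0.001],[0,0,0]],[[0,0,0.001],[0,0,0]]]}}

```text
clock: 6.82
tool_pos: [0.6145, -0.101, 0.0576]
tool_rot: [2.281, 2.16, 0.0]
contact_force: [-1.6, -0.3, 2.2]
gripper_width: 0.0291
grasp_force: 29.9
```

>>> {"method": "carry_out", "body": {"plan": [[[0,0,0],[0,0,0]],[[0,0,0],[0,0,0]],[[0,0,0],[0,0,0]],[[0,0,-0.01],[0,0,0]],[[0,0,-0.04],[0,0,0]],[[0,0,-0.09],[0,0,0]],[[0,0,-0.11],[0,0,0]],[[0,0,-0.11],[0,0,0]]], "claw": 0}}

```text
clock: 7.82
tool_pos: [0.6156, -0.1013, 0.1697]
tool_rot: [2.279, 2.157, 0.004]
contact_force: [0.3, -0.0, -0.3]
gripper_width: 0.0855
grasp_force: 0.0
```

```bash
python3 - <<'E'
from h import *
p=get_image('top');W=cloud(p)
m=(np.hypot(W[...,0]-.6146,W[...,1]+.1011)<.03)&(abs(W[...,2]-.067)<.008);print(m.sum(),W[m].mean(0) if m.any() else '')
print(go(.4755,-.089,.18,1.516))
cv2.imwrite('pics/t1.png',cv2.resize(p['img'][120:320,150:470,::-1],None,fx=2,fy=2))
E
```

```text
0 
(array([ 0.0044, -0.1393, -0.0127]), array([ 0.0001,  0.    , -0.    ]))
```

View pics/t1.png

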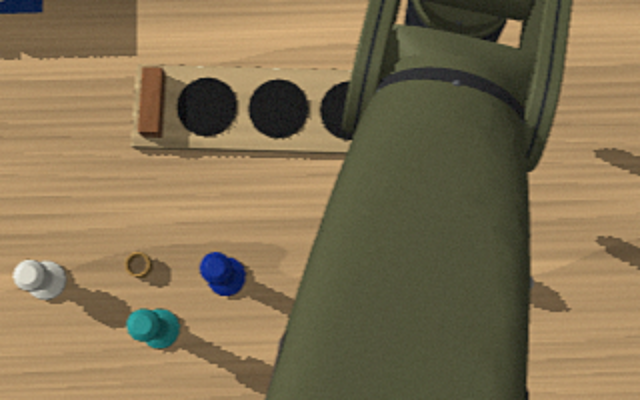

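The arm hides pad_a in this view, and only the right part of the board is covered. I'll check red later. Next is brown.

>>> {"method": "carry_out", "body": {"plan": [[[0,-0.03,-0.01],[0,0,0]],[[0.002,-0.075,-0.012],[0,0,0]],[[0.004,-0.115,-0.012],[0,0,0]],[[0.0044,-0.139,-0.012],[0,0,0]],[[0.0044,-0.139,-0.012],[0,0,0]],[[0.0044,-0.139,-0.012],[0,0,0]],[[0.0044,-0.139,-0.012],[0,0,0]]]}}

```text
clock: 8.75
tool_pos: [0.4765, -0.0891, 0.1789]
tool_rot: [-2.281, -2.159, 0.001]
contact_force: [0.7, 0.1, -0.7]
gripper_width: 0.0853
grasp_force: 0.0
```

```bash
python3 - <<'E'
from h import *
print(go(.4755,-.089,.0740,1.516))
p=get_image('wrist');cv2.imwrite('pics/w2.png',p['img'][:,:,::-1])
p=get_image('side');W=cloud(p)
m=(np.hypot(W[...,0]-.6146,W[...,1]+.1011)<.03)&(abs(W[...,2]-.067)<.005);print(m.sum(),W[m].mean(0))
E
```

```text
(array([-0.    , -0.0009,  0.1049]), array([-0.0002, -0.0001,  0.    ]))
131 [ 0.61469871 -0.10443926  0.06545825]
```

View pics/w2.png

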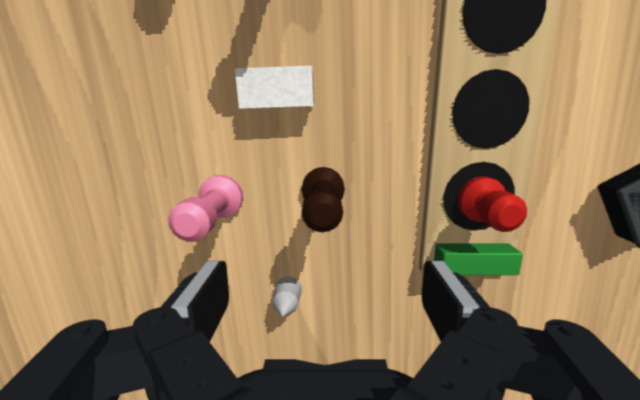

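Red stands on pad_a at (485,195), next to green. Brown at (322,205) is centred between the jaws, and pink is clear to the left.

>>> {"method": "carry_out", "body": {"plan": [[[0,-0.001,0.03],[0,0,0]],[[0,-0.001,0.06],[0,0,0]],[[0,-0.001,0.085],[0,0,0]],[[0,-0.001,0.098],[0,0,0]],[[0,-0.001,0.104],[0,0,0]],[[0,-0.001,0.104],[0,0,0]],[[0,-0.001,0.104],[0,0,0]]]}}

```text
clock: 9.72
tool_pos: [0.4757, -0.0891, 0.0764]
tool_rot: [2.28, 2.159, 0.002]
contact_force: [0.5, -0.2, -0.1]
gripper_width: 0.0855
grasp_force: 0.0
```

>>> {"method": "carry_out", "body": {"plan": [[[0,0,0],[0,0,0]],[[0,0,0],[0,0,0]],[[0,0,0],[0,0,0]],[[0,0,0],[0,0,0]],[[0,0,0],[0,0,0]],[[0,0,0],[0,0,0]]], "claw": 1}}

```text
clock: 10.48
tool_pos: [0.475, -0.089, 0.0756]
tool_rot: [2.281, 2.16, -0.0]
contact_force: [-2.1, 0.0, 4.0]
gripper_width: 0.0291
grasp_force: 29.7
```

```bash
python3 - <<'E'
from h import *
s=read_state();z=s['tool_pos'][2];print(s['tool_pos'],s['grasp_force'],s['contact_force'])
print(go(.6228,.0486,z+.085,1.516), go(.6228,.0486,z+.015))
E
```

```text
[ 0.47497337 -0.0889785   0.07560591] 29.698876440525055 [-2.10844511  0.03340346  3.96807296]
(array([ 0.1455,  0.1401, -0.085 ]), array([ 0.,  0., -0.])) [ 0.1455  0.1401 -0.015 ]
```

>>> {"method": "carry_out", "body": {"plan": [[[0,0,-0.03],[0,0,0]],[[0.01,0.01,-0.065],[0,0,0]],[[0.04,0.04,-0.085],[0,0,0]],[[0.075,0.073,-0.085],[0,0,0]],[[0.11,0.107,-0.085],[0,0,0]],[[0.137,0.132,-0.08],[0,0,0]],[[0.1455,0.14,-0.065],[0,0,0]],[[0.1455,0.14,-0.045],[0,0,0]]]}}

```text
clock: 11.48
tool_pos: [0.6224, 0.0488, 0.1188]
tool_rot: [-2.281, -2.16, 0.001]
contact_force: [-1.0, -0.8, -2.3]
gripper_width: 0.029
grasp_force: 29.9
```

>>> {"method": "carry_out", "body": {"plan": [[[0,0,0.012],[0,0,0]],[[0,0,0.02],[0,0,0]],[[0,0,0.025],[0,0,0]],[[0,0,0.0275],[0,0,0]],[[0,0,0.028],[0,0,0]],[[0,0,0.028],[0,0,0]],[[0,0,0.028],[0,0,0]]]}}

```text
clock: 12.35
tool_pos: [0.6229, 0.0487, 0.0927]
tool_rot: [2.281, 2.159, 0.001]
contact_force: [-0.1, -0.4, -0.5]
gripper_width: 0.0289
grasp_force: 29.9
```

```bash
python3 - <<'E'
from h import *
s=read_state();print(s['contact_force'],go(.6228,.0486,.0906,1.516))
E
```

```text
[-0.0561234  -0.35615279 -0.46208985] (array([-0.0001, -0.0001,  0.0021]), array([ 0.0002, -0.    , -0.    ]))
```

>>> {"method": "carry_out", "body": {"plan": [[[0,0,0.001],[0,0,0]],[[0,0,0.0018],[0,0,0]],[[0,0,0.0022],[0,0,0]],[[0,0,0.0022],[0,0,0]]]}}

```text
clock: 12.85
tool_pos: [0.6227, 0.0487, 0.0906]
tool_rot: [2.281, 2.16, 0.0]
contact_force: [-2.6, 0.1, 3.2]
gripper_width: 0.029
grasp_force: 30.2
```

Contact felt. Release and rise.

>>> {"method": "carry_out", "body": {"plan": [[[0,0,0],[0,0,0]],[[0,0,0],[0,0,0]],[[0,0,0],[0,0,0]],[[0,0,-0.01],[0,0,0]],[[0,0,-0.04],[0,0,0]],[[0,0,-0.09],[0,0,0]],[[0,0,-0.105],[0,0,0]],[[0,0,-0.105],[0,0,0]]], "claw": 0}}

```text
clock: 13.85
tool_pos: [0.6235, 0.0487, 0.197]
tool_rot: [2.28, 2.158, 0.004]
contact_force: [-0.4, -0.2, -0.2]
gripper_width: 0.0853
grasp_force: 0.0
```

```bash
python3 - <<'E'
from h import *
print(go(.450,.103,.195,1.516))
E
```

```text
(array([ 0.0447, -0.1762,  0.0014]), array([ 0.0011, -0.0001, -0.    ]))
```

>>> {"method": "carry_out", "body": {"plan": [[[0.005,-0.03,0],[0,0,0]],[[0.015,-0.075,0],[0,0,0]],[[0.03,-0.12,0],[0,0,0]],[[0.042,-0.165,0],[0,0,0]],[[0.0447,-0.176,0],[0,0,0]],[[0.0447,-0.176,0],[0,0,0]],[[0.0447,-0.176,0],[0,0,0]]]}}

```text
clock: 14.72
tool_pos: [0.4502, 0.1027, 0.1949]
tool_rot: [2.282, 2.159, -0.0]
contact_force: [-0.1, -0.7, -0.4]
gripper_width: 0.0849
grasp_force: 0.0
```

```bash
python3 - <<'E'
from h import *
print(go(.450,.103,.0905,1.516))
p=get_image('wrist');cv2.imwrite('pics/w3.png',p['img'][:,:,::-1])
E
```

```text
(array([ 3.000e-04, -1.000e-04,  1.044e-01]), array([-0.0001,  0.0001, -0.0002]))
```

View pics/w3.png

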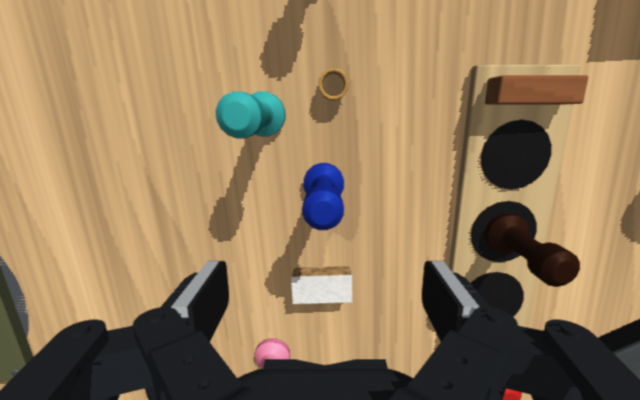

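Blue at (323,205) is centred, and brown stands on pad_c at (505,232). Descending onto blue.

>>> {"method": "carry_out", "body": {"plan": [[[0,0,0.03],[0,0,0]],[[0,0,0.06],[0,0,0]],[[0,0,0.085],[0,0,0]],[[0,0,0.098],[0,0,0]],[[0,0,0.104],[0,0,0]],[[0,0,0.104],[0,0,0]],[[0,0,0.104],[0,0,0]]]}}

```text
clock: 15.65
tool_pos: [0.4502, 0.103, 0.0922]
tool_rot: [2.281, 2.159, 0.002]
contact_force: [0.7, -0.5, -0.3]
gripper_width: 0.0854
grasp_force: 0.0
```

>>> {"method": "carry_out", "body": {"plan": [[[0,0,0],[0,0,0]],[[0,0,0],[0,0,0]],[[0,0,0],[0,0,0]],[[0,0,0],[0,0,0]],[[0,0,0],[0,0,0]],[[0,0,0],[0,0,0]]], "claw": 1}}

```text
clock: 16.4
tool_pos: [0.4495, 0.103, 0.0914]
tool_rot: [-2.282, -2.16, -0.0]
contact_force: [-0.8, 0.1, 3.9]
gripper_width: 0.029
grasp_force: 29.7
```

```bash
python3 - <<'E'
from h import *
s=read_state();z=s['tool_pos'][2];print(s['tool_pos'],s['grasp_force'],s['contact_force'])
print(go(.6269,.1238,z+.085,1.516), go(.6269,.1238,z+.015))
E
```

```text
[0.4494609  0.10299156 0.09141002] 29.657405018806458 [-0.82558967  0.1018307   3.93182706]
(array([ 0.0305,  0.176 , -0.085 ]), array([ 0., -0., -0.])) [ 0.0305  0.176  -0.015 ]
```

>>> {"method": "carry_out", "body": {"plan": [[[0,0,-0.03],[0,0,0]],[[0.005,0.015,-0.065],[0,0,0]],[[0.015,0.05,-0.085],[0,0,0]],[[0.02,0.095,-0.085],[0,0,0]],[[0.026,0.135,-0.085],[0,0,0]],[[0.03,0.166,-0.08],[0,0,0]],[[0.0305,0.176,-0.065],[0,0,0]],[[0.0305,0.176,-0.045],[0,0,0]]]}}

```text
clock: 17.4
tool_pos: [0.6265, 0.1236, 0.1344]
tool_rot: [-2.281, -2.159, 0.001]
contact_force: [0.5, -0.0, -1.5]
gripper_width: 0.0291
grasp_force: 30.0
```

>>> {"method": "carry_out", "body": {"plan": [[[0,0,0.012],[0,0,0]],[[0,0,0.02],[0,0,0]],[[0,0,0.025],[0,0,0]],[[0,0,0.0275],[0,0,0]],[[0,0,0.028],[0,0,0]],[[0,0,0.028],[0,0,0]],[[0,0,0.028],[0,0,0]]]}}

```text
clock: 18.27
tool_pos: [0.627, 0.1238, 0.1085]
tool_rot: [2.281, 2.159, 0.001]
contact_force: [0.8, -0.3, -1.3]
gripper_width: 0.0289
grasp_force: 30.0
```

```bash
python3 - <<'E'
from h import *
s=read_state();print(s['contact_force'],go(.6269,.1238,.1064,1.516))
E
```

```text
[ 0.76421443 -0.28829897 -1.30410683] (array([ 0.    , -0.0001,  0.0021]), array([ 0.0002, -0.    , -0.    ]))
```

>>> {"method": "carry_out", "body": {"plan": [[[0,0,0.001],[0,0,0]],[[0,0,0.0018],[0,0,0]],[[0,0,0.0022],[0,0,0]],[[0,0,0.0022],[0,0,0]]]}}

```text
clock: 18.77
tool_pos: [0.6269, 0.1238, 0.1065]
tool_rot: [2.281, 2.16, 0.0]
contact_force: [-1.7, -0.1, 3.8]
gripper_width: 0.0293
grasp_force: 30.3
```

>>> {"method": "carry_out", "body": {"plan": [[[0,0,0],[0,0,0]],[[0,0,0],[0,0,0]],[[0,0,0],[0,0,0]],[[0,0,-0.01],[0,0,0]],[[0,0,-0.04],[0,0,0]],[[0,0,-0.085],[0,0,0]],[[0,0,-0.095],[0,0,0]],[[0,0,-0.095],[0,0,0]]], "claw": 0}}

```text
clock: 19.77
tool_pos: [0.6273, 0.1238, 0.2023]
tool_rot: [2.28, 2.159, 0.003]
contact_force: [-0.1, 0.5, -0.0]
gripper_width: 0.0852
grasp_force: 0.0
```

```bash
python3 - <<'E'
from h import *
print(go(.4508,.287,.165,1.516))
E
```

```text
(array([ 0.1532, -0.1852,  0.0369]), array([ 0.0008, -0.0001,  0.    ]))
```

>>> {"method": "carry_out", "body": {"plan": [[[0.02,-0.025,0],[0,0,0]],[[0.055,-0.066,0],[0,0,0]],[[0.09,-0.11,0],[0,0,0]],[[0.125,-0.15,0.01],[0,0,0]],[[0.15,-0.18,0.025],[0,0,0]],[[0.153,-0.185,0.036],[0,0,0]],[[0.153,-0.185,0.036],[0,0,0]],[[0.153,-0.185,0.036],[0,0,0]]]}}

```text
clock: 20.78
tool_pos: [0.4513, 0.286, 0.1649]
tool_rot: [2.283, 2.158, -0.0]
contact_force: [-0.6, 0.3, 0.1]
gripper_width: 0.0855
grasp_force: 0.0
```

```bash
python3 - <<'E'
from h import *
print(go(.4508,.287,.0585,1.516))
p=get_image('wrist');cv2.imwrite('pics/w4.png',p['img'][:,:,::-1])
E
```

```text
(array([ 0.001 , -0.0006,  0.1064]), array([ 0.    ,  0.0001, -0.0004]))
```

View pics/w4.png

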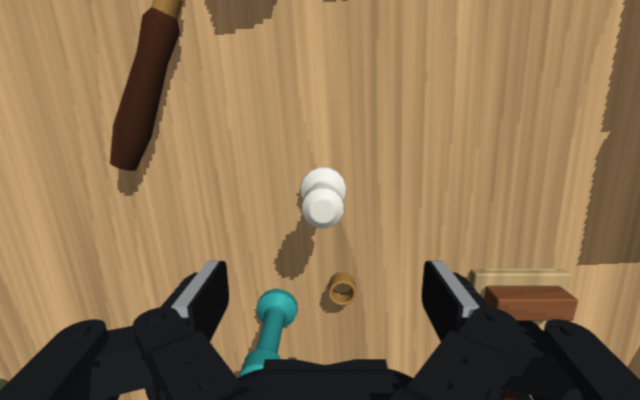

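White at (323,205) is centred, and teal is 110 mm away. Descending.

>>> {"method": "carry_out", "body": {"plan": [[[0,0,0.03],[0,0,0]],[[0,0,0.06],[0,0,0]],[[0,0,0.087],[0,0,0]],[[0,0,0.1],[0,0,0]],[[0,0,0.106],[0,0,0]],[[0,0,0.106],[0,0,0]],[[0,0,0.106],[0,0,0]]]}}

```text
clock: 21.7
tool_pos: [0.4513, 0.2871, 0.0601]
tool_rot: [2.281, 2.159, 0.003]
contact_force: [-0.2, 0.4, -0.4]
gripper_width: 0.0856
grasp_force: 0.0
```

>>> {"method": "carry_out", "body": {"plan": [[[0,0,0],[0,0,0]],[[0,0,0],[0,0,0]],[[0,0,0],[0,0,0]],[[0,0,0],[0,0,0]],[[0,0,0],[0,0,0]],[[0,0,0],[0,0,0]]], "claw": 1}}

```text
clock: 22.45
tool_pos: [0.4505, 0.2868, 0.0592]
tool_rot: [-2.281, -2.16, -0.0]
contact_force: [-1.4, -0.1, 2.5]
gripper_width: 0.029
grasp_force: 29.7
```

```bash
python3 - <<'E'
from h import *
s=read_state();z=s['tool_pos'][2];print(s['tool_pos'],s['grasp_force'],s['contact_force'])
print(go(.6187,-.0264,z+.13,1.516), go(.6187,-.0264,z+.015))
E
```

```text
[0.45046183 0.28676216 0.05915155] 29.671981930732727 [-1.36960025 -0.11143666  2.46644335]
(array([-0.3035,  0.1851, -0.1301]), array([-0., -0., -0.])) [-0.3035  0.1852 -0.0151]
```

>>> {"method": "carry_out", "body": {"plan": [[[0,0,-0.03],[0,0,0]],[[0,0,-0.075],[0,0,0]],[[-0.01,0.005,-0.115],[0,0,0]],[[-0.045,0.025,-0.135],[0,0,0]],[[-0.09,0.05,-0.135],[0,0,0]],[[-0.135,0.08,-0.135],[0,0,0]],[[-0.18,0.11,-0.135],[0,0,0]],[[-0.225,0.137,-0.135],[0,0,0]]]}}

```text
clock: 23.45
tool_pos: [0.5755, 0.0527, 0.1934]
tool_rot: [2.282, 2.159, -0.0]
contact_force: [-0.4, 0.3, -0.5]
gripper_width: 0.0291
grasp_force: 29.8
```

```bash
python3 - <<'E'
from h import *
s=read_state();print(s['tool_pos'],s['grasp_force']);print(go(.6187,-.0264,.1942,1.516))
E
```

```text
[0.57546785 0.05272599 0.19341252] 29.78404998779297
(array([-0.0766,  0.0475, -0.0008]), array([-0.    ,  0.    , -0.0001]))
```

>>> {"method": "carry_out", "body": {"plan": [[[-0.04,0.025,0],[0,0,0]],[[-0.068,0.042,0],[0,0,0]],[[-0.0785,0.048,0.005],[0,0,0]],[[-0.0785,0.048,0.03],[0,0,0]],[[-0.0785,0.048,0.06],[0,0,0]],[[-0.0785,0.048,0.085],[0,0,0]],[[-0.0785,0.048,0.1],[0,0,0]],[[-0.0785,0.048,0.105],[0,0,0]]]}}

```text
clock: 24.45
tool_pos: [0.6177, -0.0259, 0.0876]
tool_rot: [-2.28, -2.159, 0.002]
contact_force: [-0.0, 0.1, -0.8]
gripper_width: 0.0289
grasp_force: 29.8
```

>>> {"method": "carry_out", "body": {"plan": [[[0,0,0.006],[0,0,0]],[[0,0,0.01],[0,0,0]],[[0,0,0.0125],[0,0,0]],[[0,0,0.0125],[0,0,0]],[[0,0,0.0125],[0,0,0]]]}}

```text
clock: 25.08
tool_pos: [0.6187, -0.0266, 0.0768]
tool_rot: [2.281, 2.159, 0.001]
contact_force: [0.6, 0.4, -0.7]
gripper_width: 0.0289
grasp_force: 29.8
```

```bash
python3 - <<'E'
from h import *
s=read_state();print(s['contact_force'],go(.6187,-.0264,.0742,1.516))
E
```

```text
[ 0.62720152  0.41255054 -0.7210421 ] (array([ 0.0002, -0.    ,  0.0026]), array([ 0.0002,  0.    , -0.    ]))
```

>>> {"method": "carry_out", "body": {"plan": [[[0,0,0.001],[0,0,0]],[[0,0,0.002],[0,0,0]],[[0,0,0.0026],[0,0,0]],[[0,0,0.0026],[0,0,0]]]}}

```text
clock: 25.58
tool_pos: [0.6186, -0.0265, 0.0742]
tool_rot: [-2.282, -2.16, 0.0]
contact_force: [-1.1, -0.1, 1.9]
gripper_width: 0.0291
grasp_force: 30.0
```

Contact felt. Release, rise, then clear away so the top camera can see the board.

>>> {"method": "carry_out", "body": {"plan": [[[0,0,0],[0,0,0]],[[0,0,0],[0,0,0]],[[0,0,0],[0,0,0]],[[0,0,-0.01],[0,0,0]],[[0,0,-0.04],[0,0,0]],[[0,0,-0.085],[0,0,0]],[[0,0,-0.13],[0,0,0]],[[0,0,-0.15],[0,0,0]]], "claw": 0}}

```text
clock: 26.58
tool_pos: [0.62, -0.0267, 0.2282]
tool_rot: [2.278, 2.156, 0.006]
contact_force: [-0.3, 0.0, -0.4]
gripper_width: 0.0853
grasp_force: 0.0
```

>>> {"method": "carry_out", "body": {"plan": [[[-0.03,-0.02,-0.03],[0,0,0]],[[-0.08,-0.05,-0.03],[0,0,0]],[[-0.14,-0.08,-0.03],[0,0,0]],[[-0.2,-0.1,-0.03],[0,0,0]],[[-0.26,-0.12,-0.03],[0,0,0]],[[-0.32,-0.14,-0.03],[0,0,0]],[[-0.35,-0.15,-0.03],[0,0,0]],[[-0.35,-0.15,-0.03],[0,0,0]]]}}

```text
clock: 27.58
tool_pos: [0.448, -0.3696, 0.2527]
tool_rot: [-2.285, -2.154, 0.0]
contact_force: [-0.0, -0.1, -0.5]
gripper_width: 0.0854
grasp_force: 0.0
```

```bash
python3 - <<'E'
from h import *
P=dict(red=(.6146,-.1011),white=(.6187,-.0264),brown=(.6228,.0486),blue=(.6269,.1238))
for n in('top','side'):
    p=get_image(n);W=cloud(p)
    for k in H:
        m=(np.hypot(W[...,0]-P[k][0],W[...,1]-P[k][1])<.03)&(abs(W[...,2]-H[k]-.015)<.006)
        print(n,k,m.sum(),(W[m].mean(0)-[*P[k],H[k]+.015]).round(4) if m.any() else '')
    cv2.imwrite(f'pics/{n}9.png',cv2.resize(p['img'][100:300,200:460,::-1],None,fx=2,fy=2))
print(read_state()['clock'])
E
```

```text
top red 169 [-0.0004 -0.0008 -0.0011]
top white 171 [-0.001   0.0022 -0.001 ]
top brown 180 [-0.0006  0.0004 -0.0012]
top blue 183 [-0.0007  0.001  -0.0011]
side red 23 [ 0.0112 -0.0036 -0.0027]
side white 123 [-0.0005 -0.0006 -0.002 ]
side brown 95 [ 0.0008 -0.0031 -0.0016]
side blue 13 [ 0.0105 -0.0043 -0.0025]
27.675
```

View pics/top9.png

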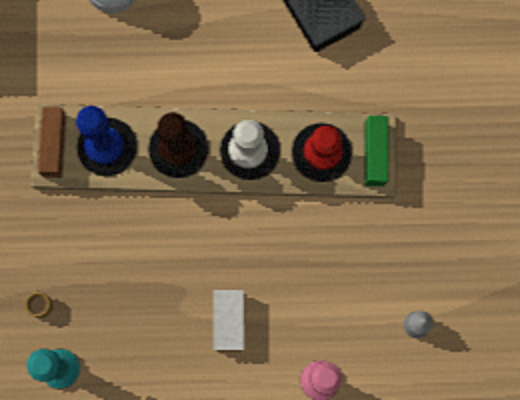

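View pics/side9.png

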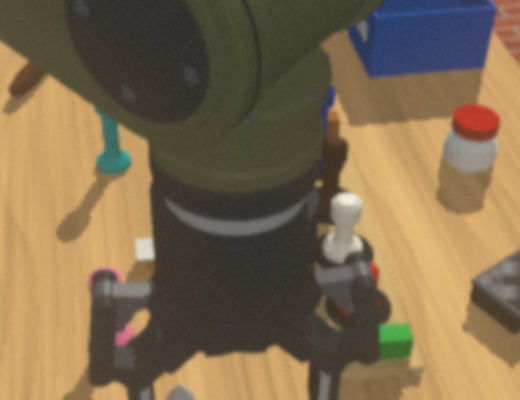

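The top crop shows blue, brown, white and red standing on their pads, with red next to green. Each is within about 2.5 mm of its pad centre in that view. The arm hides part of the board in the side view, so its readings for red and blue are unreliable.

```bash
python3 -c "
from workcell import *
print(hand_in())"
```

```text
the job is handed in; nothing more can be done
None
```

I handed the job in with the four finials standing in height order on their pads, red next to the green stop and blue next to the plain one; the top camera put each within about 2.5 mm of its pad centre, at about 28 s on the clock, but no verdict came back.

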